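Put the trimmed cup away in the damp box

ROBOT

A 6-joint arm with a two-finger parallel gripper is mounted at the origin on the work surface. World frame = base frame: x ahead of the robot, y to its left, z up, the work surface at z = 0. Lengths are in mm, angles in degrees, forces in N, time in s.
With the tool pointing down it reaches from about 325 to 850 mm from the base axis. Payload 4.4 kg.
Tool frame: the origin (TCP) lies between the finger pads; the fingertips stand 8 mm ahead of it and the grasp point (between the pads) lies 11 mm behind it; z points along the fingers, y is the line along which they close (so a half turn about z gives the same grasp; the last joint's range is limited). The gripper opens to 94 mm and grips with 3 to 60 N. Pads are 16 mm wide; open, the fingers measure 119 mm over their backs; the gripper's body (75 mm by 177 mm) begins 78 mm behind the grasp point.
Start: joints at [68.039, 11.837, 88.321, -0, 79.842, -8.623], TCP at [132.664, 559.488, 179.847] pointing down, gripper open.
Joint ranges: [-156.59, 156.59], [-49.26, 127.26], [12.9, 141.05], [-63.56, 243.56], [4.71, 150.69], [-161.64, 161.64]. Speed limits (degrees/s): [159.86, 159.86, 180, 180, 180, 180].

INTERFACE

Orientations are given as [roll, pitch, yaw] about the fixed x, y, z axes, in that order (R = Rz(yaw) Ry(pitch) Rx(roll)).
In Python, from station import bot gives the robot as it stands.
- The arm moves only by the shell command python3 -m pendant 'ROWS'. ROWS is JSON, a list of rows, each an object with "delta_pos": the shift along the tool's x, y, z scaled (see below), a list of three; "twist": the turn, a rotation vector about the tool's x, y, z scaled (see below), a list of three; "claw": the gripper's target within -1 to 1 (shut at 1, half-way at 0, fully open at -1). In form: [{"delta_pos": [tx, ty, tz], "twist": [wx, wy, wz], "claw": claw}, ...]. A call has 1 to 20 rows; each row shifts and turns the commanded pose from where the row before left it, along the tool's axes as they then stand; what a row does not reach is not made up. The controller multiplies each number of a shift by 0.04 m and each number of a turn by 10 degrees. A row lasts 1/8 s, in which the tool goes at most 62.5 mm and 10.7 degrees, less where a joint would pass 70% of its speed; a pose out of reach is approached as far as the arm can. A call with a number of a shift or a turn outside -1 to 1 is refused whole. A call with a gripper value outside its range is refused whole. The fingers move at their own pace and stop on an object; the grip force is fixed at half the most. Time passes only in rows, so rows that do not move let the fingers close. It gives the time, the measured TCP pose, the force, the opening and the grip force at its end, in the units of the state.
- bot.get_obs(): the state, without advancing time (a new reading comes with each control period).
- bot.get_image(name): name is "side" or "top"; returns a dict with "color" (480x640x3 uint8, blue, green, red), "intrinsics" (3x3 intrinsics, pixels), "R" (3x3) and "t" (3): a world point X has camera coordinates R X + t. Camera axes: x right, y down, z forward; pixel columns grow to the right and rows downward; lengths in mm; the calibration is good to about 2 mm. A picture is of the moment at which its call begins. There is no depth.
- bot.sign_off(): hands the job in; it is judged then, once.
Trained networks look in a picture, given as the dict that the camera call returned (one of the last four; its "shot" number tells which), for a name from the list of things; names that differ only in an ending like _2 or _b are one class to them, and where a whole thing is asked for, a point or a joint stands for the part that bears it (a point fixed in the world has none). Each returns a list of dicts, best first, with "score" (0 to 1); they miss things now and then, are a little off and sometimes report something else, mostly with a low value. They report only what shows in the picture. A call takes as long as a camera call. They do not tell look-alikes from the thing itself.
- bot.search_frame(picture, query): "rect" ([left, top, width, height] in pixels, round what is visible of it).
The state is a dict: "time_s": time; "joints": joint angles; "joint_velocities": joint speeds; "joint_torque": joint torques, N m; "ee_pos": TCP position; "tool_rot": TCP orientation; "ft_force": force on the tool from outside, world axes, zero at the start; "moment": the same for the moment, N m; "gripper_width": finger opening in mm; "grip_force": force on a finger pad.
Only numpy, scipy, OpenCV 4.12 (cv2) and the standard library are available. Lean on these libraries where they do the work, as an engineer would, in place of code of your own. Each camera call takes 0.05 s, during which the arm holds its last target. There are 200 camera calls.

TASK

Gently stand the raw clay cup upright on the round plaster bat of the pulled-out tray, then slide the tray all the way into the damp box by its handle. Then swing the door shut and push it, without slamming or forcing it, until its sprung latch has snapped in behind the strike and holds the door by itself. Leave the other things on the table where they are.

Things in the scene. Friction and masses are not known exactly. Their poses are not given: they have to be found in the camera images.
- damp_box: Low wooden damp box fixed to the table, 250 deep (its x), 260 wide (y), 142 high; the clear roof begins 35 behind the front. Origin on the table, middle of its open front plane; x points from the front into the box, y to its left (hinge side), z up. Turned by up to 0.15 rad. Side walls 20 thick. Door and tray count as part of it. Pushing the nearly shut door with more than 22 N is forcing it.
- tray (a joint): How far the plywood tray is pulled out, m: 0 fully in, against a hard stop; 0.145 to 0.17 at the start. It slides along the box's x axis (in is +x) with about 2 N of friction plus 6 N per m/s, and stays where it is left. 180 wide; its floor top lies 30 above the table. It must be fully in before the door is closed.
- tray_handle (a point): Middle of the robot-side face of the tray's handle, a dark wooden bar 84 wide (box y), 20 high, 10 thick (box x), 102 to 122 above the table, on two rods at the tray's front. The point is 112 above the table and ends 12 mm inside the box's front plane when the tray is in. Axes as the box's. Push with the finger ends near the bar's height (or tilted), so the hand clears the 142 high roof.
- bat (a point): Centre of the top face of the round off-white plaster bat on the tray, 90 in diameter, flat, without rim, 38 above the table. Its centre lies 58 mm behind the handle's front face. Axes as the box's.
- door (a joint): Door angle, rad: about 0 shut, growing as it opens towards the robot; 1.6 to 2.0 at the start; stays where left until nearly shut. Near 0.14 it meets a springy seal, then the latch rides on the strike (7 to 13 N at the plate), eases as it snaps in, and 2 mm on meets a stop. Strike, seal and stop are set by hand up to 13 mm (0.052 rad) off, to be felt. Unlatched it springs back beyond 0.07.
- door_hinge (a point): Point on the door's upright hinge axis 10 mm before the box's front left (+y) corner, 71 above the table. Its axes turn with the door and match the box's when shut: -y runs along the door to its free edge, 250 mm away; -x is out of the outer face, which lies 24 mm from the axis. The wooden panel is 14 thick and stands 4 to 138 above the table.
- door_push (a point): Centre of the flat, slippery polished brass push plate, 60 wide, 54 high, 3 thick, on the door's outer face near its free edge: 195 mm along -y from the hinge axis and 27 mm out in -x, 108 above the table. Axes as door_hinge's (-x points out of the face). Push here, finger ends at about this height, so that the hand stays above the roof; nearer the hinge it takes more force.
- bolt (a joint): How far the brass latch bolt in the door's free edge is pressed back, m: 0 fully out. Its bevelled nose stands 11 mm out of the edge, 56 above the table, and goes back about 8 mm as it rides over the strike roller on the box's right side; takes 3 to 5.5 N and springs out by itself.
- cup: The raw, unglazed brown clay cup: 60 high, rim diameter 56, a little narrower at the foot, wall 4, about 0.14 kg, empty. Origin at the centre of its underside, z up. It changes places with the two fired cups.
- cup_white: A glazed white cup of the same shape; leave it alone. Origin at the centre of its underside.
- cup_blue: A glazed blue cup of the same shape; leave it alone. Origin at the centre of its underside.
- mallet: Wooden mallet lying flat, 270 long, head 52 thick; leave it alone. Origin under the middle of its head.
- brush: Brush lying on the table at the left; leave it alone. Origin under its middle.
Not all that is in view belongs to the job. What is shaped like the cup but yellow is not meant.

How it is judged:
By the outcome, as a careful person would: the job done as asked, in the order asked, and still so for the second after the job is handed in, with the robot touching nothing.
It also fails if it takes over 72 s, if anything falls off the work surface, if the arm or the gripper's body presses on something with over 40 N, if the wrist force passes 120 N, or if a joint passes its speed limit or range.

## Working session

There is one attempt and no reset: what is moved stays moved. The work goes in short steps, Python scripts to look and compute and a shell command to move; the robot and the scene stay as the last step left them, time stands still between calls to the robot, and variables do not carry over. Pictures are saved under pics/ and viewed, at most 10 in all, crops included, and the job is handed in when it is done.

```bash
mkdir -p pics
python3 - <<'E'
from station import bot
import cv2,pickle,numpy as np
for n in("top","side"):
    p=bot.get_image(n); cv2.imwrite(f"pics/{n}0.png",p["color"])
    pickle.dump(p,open(f"{n}0.pkl","wb"))
    print(n,p["intrinsics"].tolist(),p["R"].round(4).tolist(),p["t"].round(1).tolist())
    for q in("damp_box","tray","tray_handle","bat","door","door_push","cup","cup_white","cup_blue","mallet","brush"):
        print(q,[(np.round(d["rect"]).tolist(),round(d["score"],2)) for d in bot.search_frame(p,q)[:4]])
o=bot.get_obs();print({k:np.round(v,2).tolist() for k,v in o.items()})
E
```

```text
top [[560.8985443838458, 0.0, 316.782572802879], [0.0, 560.8985443838458, 244.92415998577533], [0.0, 0.0, 1.0]] [[0.0176, -0.9998, -0.0123], [-0.9845, -0.0151, -0.1745], [0.1743, 0.0152, -0.9846]] [48.0, 572.1, 1587.1]
damp_box [([469.0, 273.0, 26.0, 19.0], 0.43)]
tray [([298.0, 205.0, 67.0, 71.0], 0.67)]
tray_handle [([297.0, 206.0, 63.0, 66.0], 0.97)]
bat [([297.0, 208.0, 63.0, 67.0], 0.78)]
door [([232.0, 212.0, 50.0, 84.0], 0.75)]
door_push [([237.0, 211.0, 43.0, 84.0], 0.73)]
cup [([467.0, 243.0, 24.0, 15.0], 0.85), ([510.0, 272.0, 18.0, 19.0], 0.72), ([467.0, 275.0, 27.0, 17.0], 0.59)]
cup_white [([235.0, 210.0, 47.0, 89.0], 0.68), ([424.0, 287.0, 18.0, 26.0], 0.66)]
cup_blue [([419.0, 244.0, 23.0, 21.0], 0.69)]
mallet [([154.0, 291.0, 36.0, 84.0], 0.8), ([299.0, 205.0, 63.0, 69.0], 0.64)]
brush [([122.0, 254.0, 17.0, 66.0], 0.89)]
side [[466.11903479636686, 0.0, 311.9564296321626], [0.0, 466.11903479636686, 235.98592134561702], [0.0, 0.0, 1.0]] [[0.8143, -0.5803, -0.0085], [-0.3125, -0.4261, -0.849], [0.4891, 0.694, -0.5284]] [-442.6, 276.0, 1114.7]
damp_box [([231.0, 183.0, 2
[... 345 characters left out ...]
.74)]
cup [([413.0, 327.0, 24.0, 29.0], 0.88), ([383.0, 339.0, 23.0, 39.0], 0.84), ([422.0, 371.0, 28.0, 41.0], 0.75)]
cup_white [([318.0, 322.0, 26.0, 30.0], 0.56)]
cup_blue [([366.0, 294.0, 24.0, 29.0], 0.72)]
mallet [([141.0, 202.0, 73.0, 39.0], 0.88)]
brush [([169.0, 190.0, 54.0, 20.0], 0.52), ([140.0, 199.0, 72.0, 40.0], 0.51)]
{'time_s': 1.2, 'joints': [68.04, 11.84, 88.32, 0.0, 79.84, -8.62], 'joint_velocities': [-0.22, -0.04, 0.03, -0.01, -0.02, 0.04], 'joint_torque': [0.0, -37.09, -28.18, 0.07, 0.03, 0.0], 'ee_pos': [132.65, 559.49, 179.84], 'tool_rot': [-180.0, -0.0, 166.66], 'ft_force': [0.02, 0.59, -0.21], 'moment': [-0.02, -0.03, -0.0], 'grip_force': 0.0, 'gripper_width': 93.96}
```

View pics/top0.png

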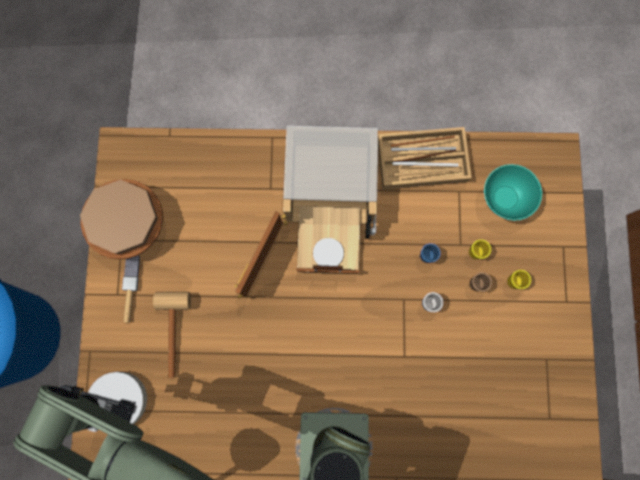

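View pics/side0.png

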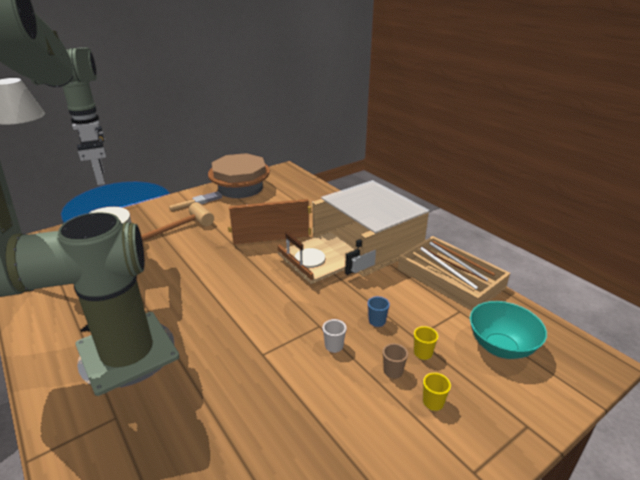

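The raw brown cup is at about (482,283) in the top view and (395,361) in the side view. The box is open with its tray out, and the handle is near (328,268) in the top view. The door is at about (260,255) in the top view. I'll enlarge the box.

Run:
```python
import cv2,pickle
p=pickle.load(open("top0.pkl","rb"))["color"]; s=pickle.load(open("side0.pkl","rb"))["color"]
cv2.imwrite("pics/topc.png",cv2.resize(p[185:305,230:390],None,fx=5,fy=5,interpolation=cv2.INTER_CUBIC))
cv2.imwrite("pics/sidec.png",cv2.resize(s[190:290,225:385],None,fx=5,fy=5,interpolation=cv2.INTER_CUBIC))
```

```text
(no output)
```

View pics/topc.png

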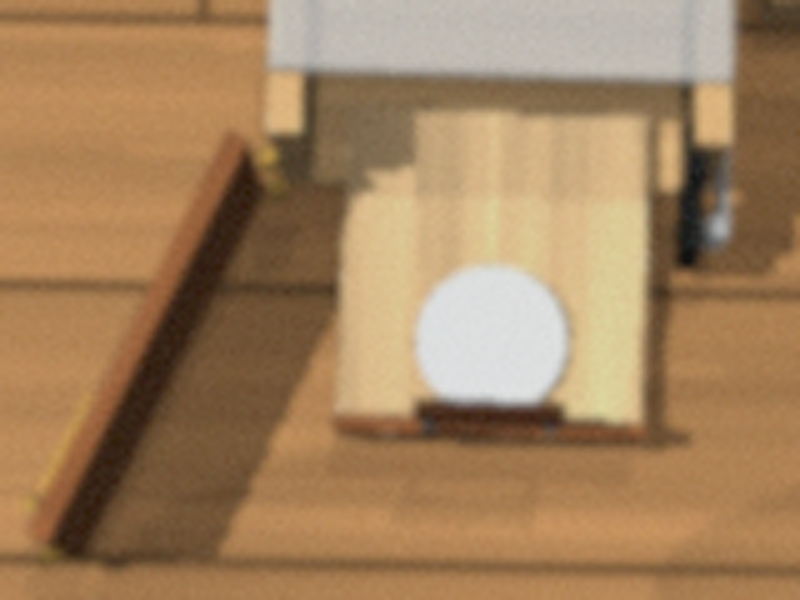

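View pics/sidec.png

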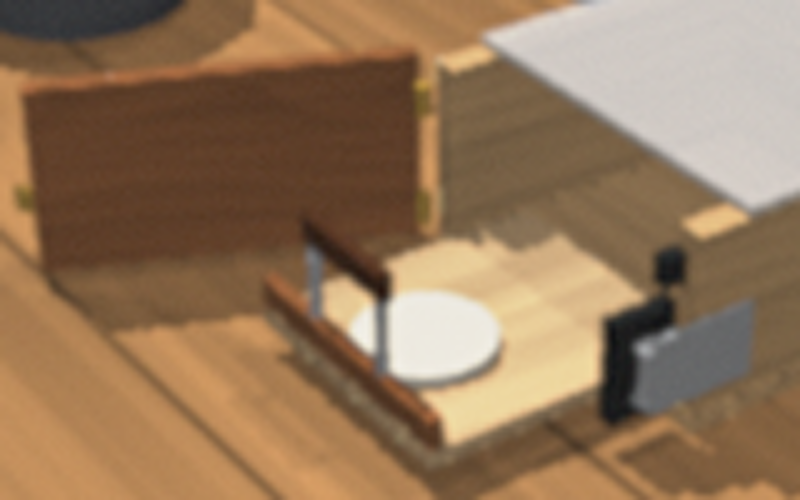

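```bash
cat > h.py <<'E'
import numpy as np,cv2,pickle
def back(p,u,v,z):
    K,R,t=p["intrinsics"],p["R"],np.ravel(p["t"]); C=-R.T@t
    d=R.T@np.linalg.solve(K,[u,v,1.]); return C+d*(z-C[2])/d[2]
def proj(p,X):
    c=np.atleast_2d(X)@p["R"].T+np.ravel(p["t"]); c=c@p["intrinsics"].T; return c[:,:2]/c[:,2:]
def load(n): return pickle.load(open(n,"rb"))
E
python3 - <<'E'
from h import *
T,S=load("top0.pkl"),load("side0.pkl")
print("C",-T["R"].T@np.ravel(T["t"]))
f=lambda n,P,c,z,o,k=5:print(n,back(P,c[0]/k+o[0],c[1]/k+o[1],z).round(1))
o=(230,185);os=(225,190)
for n,c,z in(("FL",(268,135),142),("FR",(733,145),142),("roofL",(270,70),142),("roofR",(735,80),142),("bat",(493,337),38),("hanL",(417,405),122),("hanR",(563,408),122),("handfrontbot",(420,432),102),("hbR",(558,435),102),("doorhinge in",(250,147),138),("doorhinge out",(232,133),138),("free out",(32,537),138),("free in",(60,548),138)): f(n,T,c,z,o)
for n,c,z in(("FL",(440,63),142),("FRin",(685,222),142),("bat",(428,336),38),("doorhinge",(415,55),138),("free",(25,92),138),("handL",(305,215),122),("handR",(388,275),122)): f("s "+n,S,c,z,os)
for P,(x0,y0,x1,y1),nm in((T,(460,265,505,300),"t"),(S,(378,338,415,385),"s")):
    im=P["color"][y0:y1,x0:x1]; hsv=cv2.cvtColor(im,cv2.COLOR_BGR2HSV)
    m=((hsv[...,1]<125)).astype(np.uint8); n,l,st,ce=cv2.connectedComponentsWithStats(m)
    i=1+st[1:,4].argmax(); print(nm,st[i]+[x0,y0,0,0,0],ce[i]+[x0,y0],"z30",back(P,*(ce[i]+[x0,y0]),30).round(1))
    cv2.imwrite(f"pics/m{nm}.png",cv2.resize(np.hstack([im,np.repeat(m[...,None]*255,3,2)]),None,fx=8,fy=8))
E
```

```text
C [ 285.81961251   32.54836927 1663.02434497]
FL [646.8 150.1 142. ]
FR [ 644.9 -108.6  142. ]
roofL [684.1 150.  142. ]
roofR [ 682.1 -109.7  142. ]
bat [551.7  22.6  38. ]
hanL [499.2  64.7 122. ]
hanR [498.8 -16.2 122. ]
handfrontbot [486.7  63.1 102. ]
hbR [486.2 -14.2 102. ]
doorhinge in [640.7 160.3 138. ]
doorhinge out [648.6 170.6 138. ]
free out [421.  272.9 138. ]
free in [415.3 257.3 138. ]
s FL [645.4 135.2 142. ]
s FRin [645.  -97.8 142. ]
s bat [552.9  19.4  38. ]
s doorhinge [643.4 159.5 138. ]
s free [422.6 261.5 138. ]
s handL [496.7  60.6 122. ]
s handR [499.3 -19.6 122. ]
t [470 271  23  21 371] [481.20215633 281.80592992] z30 [ 473.2 -423.    30. ]
s [382 343  27  37 758] [394.17810026 359.72427441] z30 [ 476.3 -412.6   30. ]
```

View pics/mt.png

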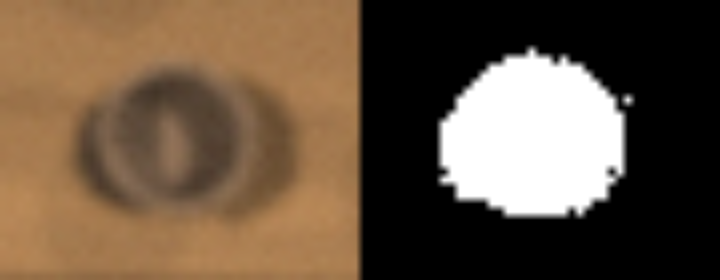

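The picture shows the rim circle centred at crop (178,132), i.e. pixel (482,281.5), which puts the cup near (476,-416). The box is almost unturned, with its front at about x=646, y=21. The bat is at about (552,21) and the handle face at x≈494. The door is about 114° open.

```bash
python3 -m pendant '[{"delta_pos":[0,0,0],"twist":[0,0,-0.667],"claw":-1},{"delta_pos":[0,0,0],"twist":[0,0,-0.667],"claw":-1},{"delta_pos":[-0.5,-0.77,0],"twist":[0,0,0],"claw":-1},{"delta_pos":[-0.5,-0.77,0],"twist":[0,0,0],"claw":-1},{"delta_pos":[-0.5,-0.77,0],"twist":[0,0,0],"claw":-1},{"delta_pos":[-0.5,-0.77,0],"twist":[0,0,0],"claw":-1},{"delta_pos":[-0.5,-0.77,0],"twist":[0,0,0],"claw":-1},{"delta_pos":[-0.5,-0.77,0],"twist":[0,0,0],"claw":-1},{"delta_pos":[-0.5,-0.77,0],"twist":[0,0,0],"claw":-1},{"delta_pos":[-0.5,-0.77,0],"twist":[0,0,0],"claw":-1},{"delta_pos":[-0.5,-0.77,0],"twist":[0,0,0],"claw":-1},{"delta_pos":[-0.5,-0.77,0],"twist":[0,0,0],"claw":-1},{"delta_pos":[-0.5,-0.77,0],"twist":[0,0,0],"claw":-1},{"delta_pos":[-0.5,-0.77,0],"twist":[0,0,0],"claw":-1},{"delta_pos":[-0.5,-0.77,0],"twist":[0,0,0],"claw":-1},{"delta_pos":[-0.5,-0.77,0],"twist":[0,0,0],"claw":-1},{"delta_pos":[-0.5,-0.77,0],"twist":[0,0,0],"claw":-1}]'
```

```text
time_s: 3.32
ee_pos: [433.4, 96.4, 180.1]
tool_rot: [180.0, 0.0, 180.0]
ft_force: [0.9, -0.2, -0.0]
gripper_width: 94.2
grip_force: 0.0
```

```bash
python3 -m pendant '[{"delta_pos":[-0.07,-0.8,0],"twist":[0,0,0],"claw":-1},{"delta_pos":[-0.07,-0.8,0],"twist":[0,0,0],"claw":-1},{"delta_pos":[-0.07,-0.8,0],"twist":[0,0,0],"claw":-1},{"delta_pos":[-0.07,-0.8,0],"twist":[0,0,0],"claw":-1},{"delta_pos":[-0.07,-0.8,0],"twist":[0,0,0],"claw":-1},{"delta_pos":[-0.07,-0.8,0],"twist":[0,0,0],"claw":-1},{"delta_pos":[-0.07,-0.8,0],"twist":[0,0,0],"claw":-1},{"delta_pos":[-0.07,-0.8,0],"twist":[0,0,0],"claw":-1},{"delta_pos":[-0.07,-0.8,0],"twist":[0,0,0],"claw":-1},{"delta_pos":[-0.07,-0.8,0],"twist":[0,0,0],"claw":-1},{"delta_pos":[-0.07,-0.8,0],"twist":[0,0,0],"claw":-1},{"delta_pos":[-0.07,-0.8,0],"twist":[0,0,0],"claw":-1},{"delta_pos":[-0.07,-0.8,0],"twist":[0,0,0],"claw":-1},{"delta_pos":[-0.07,-0.8,0],"twist":[0,0,0],"claw":-1},{"delta_pos":[-0.07,-0.8,0],"twist":[0,0,0],"claw":-1},{"delta_pos":[-0.07,-0.8,0],"twist":[0,0,0],"claw":-1},{"delta_pos":[0,0,0.7],"twist":[0,0,0],"claw":-1},{"delta_pos":[0,0,0.6],"twist":[0,0,0],"claw":-1},{"delta_pos":[0,0,0],"twist":[0,0,0],"claw":-1}]'
python3 - <<'E'
from h import *
from station import bot
p=bot.get_image("side"); pickle.dump(p,open("side1.pkl","wb"))
cv2.imwrite("pics/side1c.png",cv2.resize(p["color"][280:400,320:480],None,fx=5,fy=5,interpolation=cv2.INTER_CUBIC))
T=load("top0.pkl");print(back(T,482.2,281.5,60),proj(p,bot.get_obs()["ee_pos"]))
E
```

```text
time_s: 5.7
ee_pos: [476.0, -413.0, 125.1]
tool_rot: [179.8, -0.2, 180.0]
ft_force: [-0.0, -0.2, -0.3]
gripper_width: 94.0
grip_force: 0.0
[ 470.68635883 -417.47755512   60.        ] [[398.72081006 327.73391098]]
```

View pics/side1c.png

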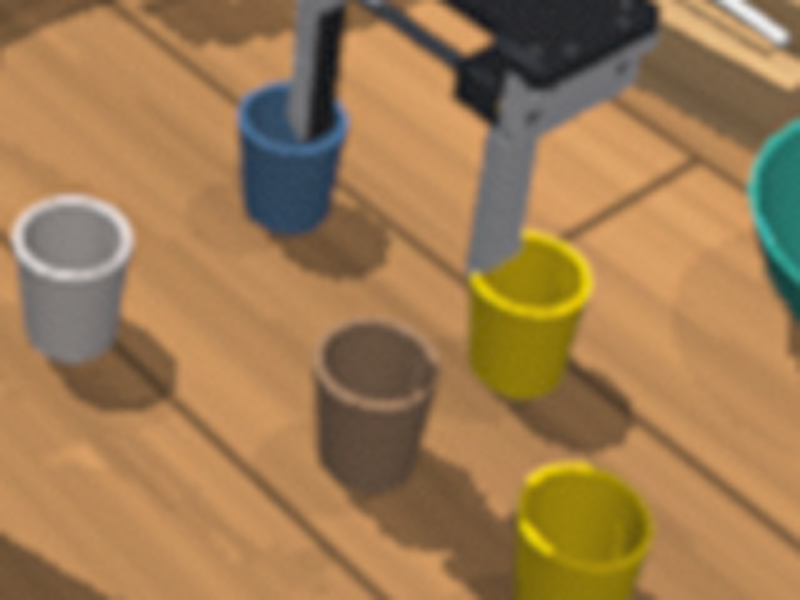

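The brown cup stands clear below the open fingers, with its rim centre at crop (376,365), i.e. pixel (395.2,353).

Run:
```python
from h import *
p=load("side1.pkl");print(back(p,395.2,353,60))
T=load("top0.pkl")
from scipy.optimize import least_squares
g=lambda X:np.r_[(proj(p,X)[0]-[395.2,353])/466*1150,(proj(T,X)[0]-[482.2,281.5])/561*1650]
r=least_squares(g,[475,-415,60]);print(r.x,r.fun)
r=least_squares(lambda q:g([*q,60]),[475,-415]);print(r.x,r.fun)
```

```text
[ 470.01588422 -418.67533166   60.        ]
[ 470.88100244 -417.85891479   58.77321905] [-0.05779193  0.01355072  0.03630272 -0.05381344]
[ 470.49851914 -418.00476216] [-0.1365013  -0.68888577  0.55119875  0.20119673]
```

```bash
python3 -m pendant '[{"delta_pos":[0.135,-0.125,0],"twist":[0,0,0],"claw":-1},{"delta_pos":[0,0,0.65],"twist":[0,0,0],"claw":-1},{"delta_pos":[0,0,0.65],"twist":[0,0,0],"claw":-1},{"delta_pos":[0,0,0.6],"twist":[0,0,0],"claw":-1},{"delta_pos":[0,0,0.6],"twist":[0,0,0],"claw":-1},{"delta_pos":[0,0,0],"twist":[0,0,0],"claw":-0.5},{"delta_pos":[0,0,0],"twist":[0,0,0],"claw":-0.3},{"delta_pos":[0,0,0],"twist":[0,0,0],"claw":-0.12},{"delta_pos":[0,0,0],"twist":[0,0,0],"claw":-0.12},{"delta_pos":[0,0,0],"twist":[0,0,0],"claw":-0.12},{"delta_pos":[0,0,0],"twist":[0,0,0],"claw":-0.12}]'
```

```text
time_s: 7.12
ee_pos: [472.8, -419.5, 29.0]
tool_rot: [-180.0, 0.1, -180.0]
ft_force: [0.7, 3.1, 5.6]
gripper_width: 54.7
grip_force: 30.0
```

```bash
python3 -m pendant '[{"delta_pos":[0,0,-0.25],"twist":[0,0,0],"claw":-0.12},{"delta_pos":[0,0,-0.5],"twist":[0,0,0],"claw":-0.12},{"delta_pos":[0,0,-0.75],"twist":[0,0,0],"claw":-0.12},{"delta_pos":[0,0,-0.75],"twist":[0,0,0],"claw":-0.12},{"delta_pos":[0,0,-0.75],"twist":[0,0,0],"claw":-0.12},{"delta_pos":[0,0,-0.75],"twist":[0,0,0],"claw":-0.12},{"delta_pos":[-0.1,0.5,0],"twist":[0,0,0],"claw":-0.12},{"delta_pos":[-0.16,0.8,0],"twist":[0,0,0],"claw":-0.12},{"delta_pos":[-0.16,0.8,0],"twist":[0,0,0],"claw":-0.12},{"delta_pos":[-0.16,0.8,0],"twist":[0,0,0],"claw":-0.12},{"delta_pos":[-0.16,0.8,0],"twist":[0,0,0],"claw":-0.12},{"delta_pos":[-0.16,0.8,0],"twist":[0,0,0],"claw":-0.12},{"delta_pos":[-0.16,0.8,0],"twist":[0,0,0],"claw":-0.12}]'
```

```text
time_s: 8.75
ee_pos: [513.4, -204.5, 176.2]
tool_rot: [179.9, -0.1, -180.0]
ft_force: [0.1, 0.4, -1.7]
gripper_width: 54.9
grip_force: 30.0
```

```bash
python3 -m pendant '[{"delta_pos":[-0.13,0.75,0],"twist":[0,0,0],"claw":-0.12},{"delta_pos":[-0.13,0.75,0],"twist":[0,0,0],"claw":-0.12},{"delta_pos":[-0.13,0.75,0],"twist":[0,0,0],"claw":-0.12},{"delta_pos":[-0.13,0.75,0],"twist":[0,0,0],"claw":-0.12},{"delta_pos":[-0.13,0.75,0],"twist":[0,0,0],"claw":-0.12},{"delta_pos":[-0.13,0.75,0],"twist":[0,0,0],"claw":-0.12},{"delta_pos":[-0.13,0.75,0],"twist":[0,0,0],"claw":-0.12},{"delta_pos":[-0.07,0.45,0],"twist":[0,0,0],"claw":-0.12},{"delta_pos":[0,0,0.65],"twist":[0,0,0],"claw":-0.12},{"delta_pos":[0,0,0.65],"twist":[0,0,0],"claw":-0.12},{"delta_pos":[0,0,0.65],"twist":[0,0,0],"claw":-0.12},{"delta_pos":[0,0,0],"twist":[0,0,0],"claw":-0.12}]'
python3 - <<'E'
from h import *
from station import bot
p=bot.get_image("side"); pickle.dump(p,open("side2.pkl","wb"))
cv2.imwrite("pics/side2c.png",cv2.resize(p["color"][190:290,235:395],None,fx=5,fy=5,interpolation=cv2.INTER_CUBIC))
E
```

```text
time_s: 10.25
ee_pos: [550.3, 21.1, 96.7]
tool_rot: [180.0, -0.4, -180.0]
ft_force: [0.7, -0.8, -1.3]
gripper_width: 54.8
grip_force: 30.0
```

View pics/side2c.png

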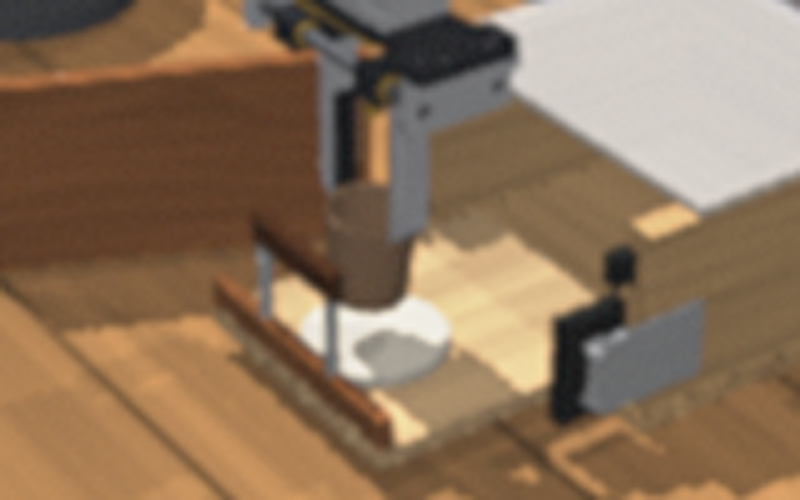

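The cup hangs upright about 30 mm above the bat, with its foot at crop (370,280) and the bat centre at (375,337). Once lowered it lands within a few mm of the centre. I'll lower it slowly.

```bash
python3 -m pendant '[{"delta_pos":[0,0,0.3],"twist":[0,0,0],"claw":-0.12},{"delta_pos":[0,0,0.2],"twist":[0,0,0],"claw":-0.12},{"delta_pos":[0,0,0.1],"twist":[0,0,0],"claw":-0.12},{"delta_pos":[0,0,0.025],"twist":[0,0,0],"claw":-0.12},{"delta_pos":[0,0,0],"twist":[0,0,0],"claw":-0.12}]'; python3 -m pendant '[{"delta_pos":[0,0,0.025],"twist":[0,0,0],"claw":-0.12},{"delta_pos":[0,0,0.025],"twist":[0,0,0],"claw":-0.12},{"delta_pos":[0,0,0],"twist":[0,0,0],"claw":-0.12}]'
```

```text
time_s: 10.92
ee_pos: [553.9, 20.5, 75.0]
tool_rot: [-180.0, 0.0, 180.0]
ft_force: [-0.5, -0.3, -1.0]
gripper_width: 54.6
grip_force: 30.0
time_s: 11.3
ee_pos: [553.6, 20.5, 72.8]
tool_rot: [-180.0, -0.0, -180.0]
ft_force: [-0.5, 0.3, -2.1]
gripper_width: 54.6
grip_force: 30.0
```

```bash
python3 -m pendant '[{"delta_pos":[0,0,0.03],"twist":[0,0,0],"claw":-0.12},{"delta_pos":[0,0,0.03],"twist":[0,0,0],"claw":-0.12},{"delta_pos":[0,0,0.025],"twist":[0,0,0],"claw":-0.12},{"delta_pos":[0,0,0],"twist":[0,0,0],"claw":-0.12}]'; python3 -m pendant '[{"delta_pos":[0,0,0.02],"twist":[0,0,0],"claw":-0.12},{"delta_pos":[0,0,0.02],"twist":[0,0,0],"claw":-0.12},{"delta_pos":[0,0,0],"twist":[0,0,0],"claw":-0.12}]'
```

```text
time_s: 11.8
ee_pos: [553.5, 20.5, 69.3]
tool_rot: [180.0, -0.0, -180.0]
ft_force: [0.5, 0.1, -2.1]
gripper_width: 55.0
grip_force: 30.0
time_s: 12.18
ee_pos: [553.6, 20.5, 67.8]
tool_rot: [-180.0, -0.0, -180.0]
ft_force: [0.5, -1.0, -1.7]
gripper_width: 54.9
grip_force: 30.0
```

```bash
python3 -m pendant '[{"delta_pos":[0,0,0.02],"twist":[0,0,0],"claw":-0.12},{"delta_pos":[0,0,0.015],"twist":[0,0,0],"claw":-0.12},{"delta_pos":[0,0,0],"twist":[0,0,0],"claw":-0.12}]'
```

```text
time_s: 12.55
ee_pos: [554.3, 20.5, 67.1]
tool_rot: [-180.0, 0.1, -180.0]
ft_force: [-0.8, -0.3, 2.2]
gripper_width: 55.0
grip_force: 30.0
```

```bash
python3 -m pendant '[{"delta_pos":[0,0,0],"twist":[0,0,0],"claw":-0.3},{"delta_pos":[0,0,0],"twist":[0,0,0],"claw":-0.5},{"delta_pos":[0,0,0],"twist":[0,0,0],"claw":-0.9},{"delta_pos":[0,0,0],"twist":[0,0,0],"claw":-0.9},{"delta_pos":[0,0,-0.3],"twist":[0,0,0],"claw":-0.9},{"delta_pos":[0,0,-0.8],"twist":[0,0,0],"claw":-0.9},{"delta_pos":[0,0,-0.8],"twist":[0,0,0],"claw":-0.9},{"delta_pos":[0,0,-0.8],"twist":[0,0,0],"claw":-0.9},{"delta_pos":[0.8,0,0],"twist":[0,0,0],"claw":1},{"delta_pos":[0.9,0,0],"twist":[0,0,0],"claw":1},{"delta_pos":[0.9,0,0],"twist":[0,0,0],"claw":1},{"delta_pos":[0,0,0],"twist":[0,0,0],"claw":1}]'
python3 - <<'E'
from h import *
from station import bot
p=bot.get_image("side"); t=bot.get_image("top"); pickle.dump((p,t),open("s3.pkl","wb"))
a=cv2.resize(p["color"][180:290,225:385],None,fx=5,fy=5,interpolation=cv2.INTER_CUBIC)[:,:800]
cv2.imwrite("pics/s3.png",a)
print(bot.get_obs()["ee_pos"])
E
```

```text
time_s: 14.05
ee_pos: [448.1, 20.7, 175.1]
tool_rot: [-180.0, 0.0, 180.0]
ft_force: [1.4, -0.5, 0.3]
gripper_width: 52.7
grip_force: 0.0
[450.64735724  20.3738477  175.55543695]
```

View pics/s3.png

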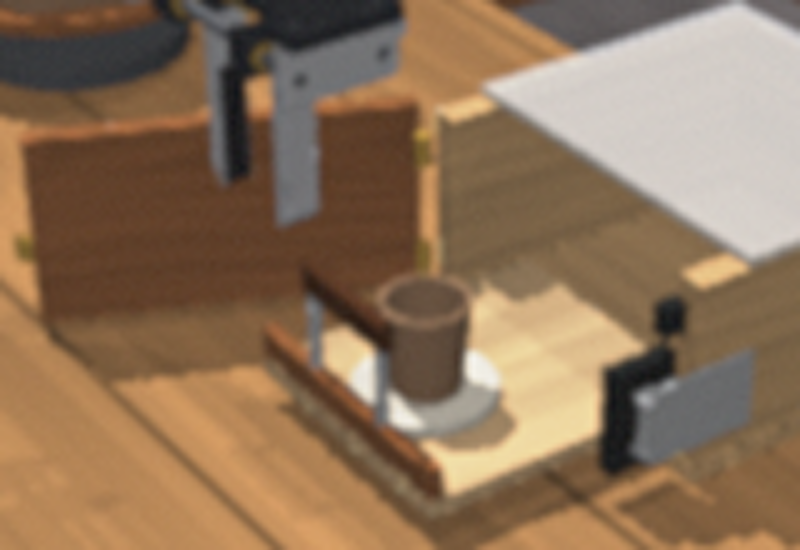

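The cup stands upright on the bat. Next I'll close the fingers, lower them in front of the handle and push the tray in.

```bash
python3 -m pendant '[{"delta_pos":[0,0,0.5],"twist":[0,0,0],"claw":1},{"delta_pos":[0,0,0.6],"twist":[0,0,0],"claw":1},{"delta_pos":[0,0,0.48],"twist":[0,0,0],"claw":1},{"delta_pos":[0,0,0],"twist":[0,0,0],"claw":1},{"delta_pos":[-0.4,0,0],"twist":[0,0,0],"claw":1},{"delta_pos":[-0.25,0,0],"twist":[0,0,0],"claw":1},{"delta_pos":[-0.1,0,0],"twist":[0,0,0],"claw":1},{"delta_pos":[-0.1,0,0],"twist":[0,0,0],"claw":1},{"delta_pos":[-0.1,0,0],"twist":[0,0,0],"claw":1},{"delta_pos":[-0.1,0,0],"twist":[0,0,0],"claw":1}]'
```

```text
time_s: 15.4
ee_pos: [491.8, 20.5, 111.3]
tool_rot: [-180.0, -0.0, -180.0]
ft_force: [-0.6, 0.2, 0.3]
gripper_width: 0.6
grip_force: 0.0
```

```bash
python3 -m pendant '[{"delta_pos":[-0.1,0,0],"twist":[0,0,0],"claw":1},{"delta_pos":[-0.1,0,0],"twist":[0,0,0],"claw":1}]'; python3 -m pendant '[{"delta_pos":[-0.12,0,0],"twist":[0,0,0],"claw":1},{"delta_pos":[-0.15,0,0],"twist":[0,0,0],"claw":1},{"delta_pos":[-0.2,0,0],"twist":[0,0,0],"claw":1},{"delta_pos":[-0.25,0,0],"twist":[0,0,0],"claw":1},{"delta_pos":[-0.25,0,0],"twist":[0,0,0],"claw":1}]'
```

```text
time_s: 15.65
ee_pos: [499.9, 20.5, 111.3]
tool_rot: [-180.0, -0.0, -180.0]
ft_force: [0.7, -0.6, -0.5]
gripper_width: 0.1
grip_force: 0.0
time_s: 16.27
ee_pos: [539.3, 20.5, 111.3]
tool_rot: [-180.0, 0.0, -180.0]
ft_force: [-0.1, -0.2, 0.2]
gripper_width: 0.5
grip_force: 0.0
```

Run:
```python
from h import *
from station import bot
p=bot.get_image("side"); t=bot.get_image("top"); pickle.dump((p,t),open("s4.pkl","wb"))
for n,q in(("s",p),("t",t)):
  for k in("tray","bat"): print(n,k,[(np.round(d["rect"]).tolist(),round(d["score"],2)) for d in bot.search_frame(q,k)[:3]])
cv2.imwrite("pics/s4.png",cv2.resize(np.hstack([p["color"][180:290,225:385],t["color"][190:300,250:410]]),None,fx=2.5,fy=2.5,interpolation=cv2.INTER_CUBIC))
print(bot.get_obs()["ft_force"])
```

```text
s tray [([274.0, 233.0, 81.0, 49.0], 0.85)]
s bat [([277.0, 233.0, 74.0, 50.0], 0.55)]
t tray [([299.0, 202.0, 61.0, 71.0], 0.95)]
t bat [([300.0, 205.0, 59.0, 70.0], 0.78)]
[-0.36027939 -0.41117272 -0.48077945]
```

View pics/s4.png

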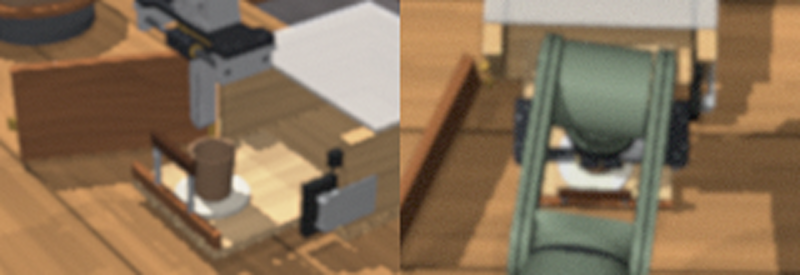

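Run:
```python
from h import *
from station import bot
p,t=load("s4.pkl"); o=bot.get_obs();print(o["ee_pos"],o["time_s"])
f=lambda X:((proj(p,X)-[225,180])*5).round(0).tolist()
print("tip",f([539,20.5,103]),"bar",f([[494,62,122],[494,-21,122],[494,62,102],[494,-21,102]]),"cup rim",f([[552,21,98],[524,21,98],[552,21,38]]))
a=cv2.resize(p["color"][180:290,225:385],None,fx=5,fy=5,interpolation=cv2.INTER_CUBIC)
cv2.imwrite("pics/s4b.png",a)
```

```text
[538.1465425   20.55657488 111.07873355] 16.575
tip [[406.0, 300.0]] bar [[300.0, 265.0], [381.0, 329.0], [301.0, 295.0], [382.0, 360.0]] cup rim [[424.0, 300.0], [384.0, 315.0], [425.0, 385.0]]
```

View pics/s4b.png

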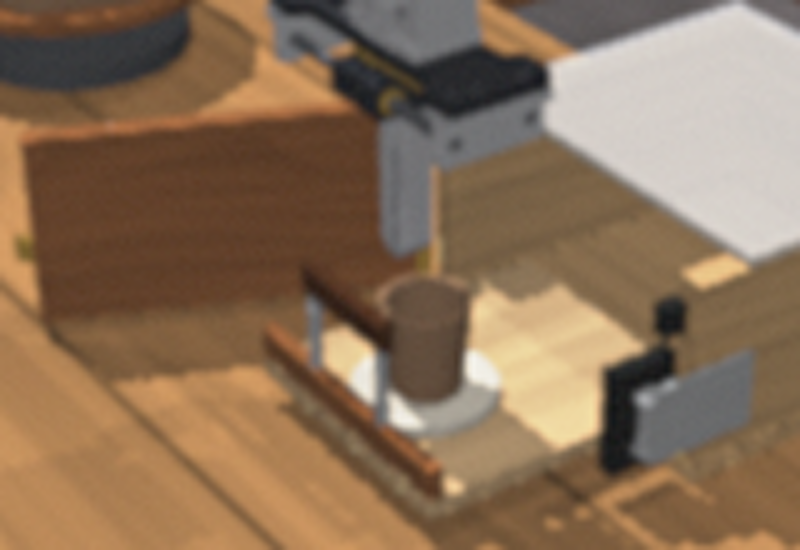

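Run:
```python
from h import *
p=load("s3.pkl")[0]
print("s3 mid pred",((proj(p,[450.6,20.4,167])-[225,180])*5), "obs 265,202")
for dz in (167,147,187): print(dz,((proj(p,[[450.6,20.4+32,dz],[450.6,20.4-32,dz]])-[225,180])*5).round().tolist())
q=load("side1.pkl"); print("side1 pred",((proj(q,[[476,-413+53,120],[476,-413-53,120]])-[320,280])*5).round().tolist(),"obs 310,138 / 493,272")
q=load("s4.pkl")[0]
for z in(103,123,133):print(z,((proj(q,[538.5,20.5,z])-[225,180])*5))
```

```text
s3 mid pred [[270.37545127 251.76772474]] obs 265,202
167 [[239.0, 227.0], [302.0, 277.0]]
147 [[241.0, 259.0], [304.0, 309.0]]
187 [[238.0, 196.0], [301.0, 245.0]]
side1 pred [[304.0, 183.0], [480.0, 323.0]] obs 310,138 / 493,272
103 [[405.35707934 300.11073572]]
123 [[404.82590288 270.45755916]]
133 [[404.55713019 255.45319726]]
```

The fingertips show at crop (403,255), about 30 mm higher than the stated tool geometry predicts. They passed over the bar and touched nothing. I'll go back, lower by 28 mm more and push again.

```bash
python3 -m pendant '[{"delta_pos":[0.92,0,0],"twist":[0,0,0],"claw":1},{"delta_pos":[0.92,0,0],"twist":[0,0,0],"claw":1},{"delta_pos":[0,0,0.4],"twist":[0,0,0],"claw":1},{"delta_pos":[0,0,0.3],"twist":[0,0,0],"claw":1},{"delta_pos":[-0.3,0,0],"twist":[0,0,0],"claw":1},{"delta_pos":[-0.1,0,0],"twist":[0,0,0],"claw":1},{"delta_pos":[-0.1,0,0],"twist":[0,0,0],"claw":1},{"delta_pos":[-0.1,0,0],"twist":[0,0,0],"claw":1}]';python3 -m pendant '[{"delta_pos":[-0.1,0,0],"twist":[0,0,0],"claw":1},{"delta_pos":[-0.1,0,0],"twist":[0,0,0],"claw":1}]'
```

```text
time_s: 17.58
ee_pos: [488.8, 20.4, 83.3]
tool_rot: [-180.0, -0.1, -180.0]
ft_force: [-2.4, -0.6, 1.8]
gripper_width: 0.4
grip_force: 1.1
time_s: 17.82
ee_pos: [496.9, 20.3, 83.3]
tool_rot: [-180.0, -0.0, -180.0]
ft_force: [-2.0, -1.9, 0.6]
gripper_width: 0.4
grip_force: 1.1
```

```bash
python3 -m pendant '[{"delta_pos":[-0.15,0,0],"twist":[0,0,0],"claw":1},{"delta_pos":[-0.2,0,0],"twist":[0,0,0],"claw":1},{"delta_pos":[-0.25,0,0],"twist":[0,0,0],"claw":1},{"delta_pos":[-0.3,0,0],"twist":[0,0,0],"claw":1},{"delta_pos":[-0.3,0,0],"twist":[0,0,0],"claw":1},{"delta_pos":[-0.3,0,0],"twist":[0,0,0],"claw":1},{"delta_pos":[-0.3,0,0],"twist":[0,0,0],"claw":1},{"delta_pos":[-0.3,0,0],"twist":[0,0,0],"claw":1},{"delta_pos":[-0.3,0,0],"twist":[0,0,0],"claw":1},{"delta_pos":[-0.25,0,0],"twist":[0,0,0],"claw":1},{"delta_pos":[-0.2,0,0],"twist":[0,0,0],"claw":1},{"delta_pos":[-0.15,0,0],"twist":[0,0,0],"claw":1},{"delta_pos":[-0.15,0,0],"twist":[0,0,0],"claw":1}]';python3 -m pendant '[{"delta_pos":[-0.12,0,0],"twist":[0,0,0],"claw":1},{"delta_pos":[-0.12,0,0],"twist":[0,0,0],"claw":1},{"delta_pos":[-0.1,0,0],"twist":[0,0,0],"claw":1}]';python3 -m pendant '[{"delta_pos":[-0.06,0,0],"twist":[0,0,0],"claw":1},{"delta_pos":[-0.05,0,0],"twist":[0,0,0],"claw":1}]'
```

```text
time_s: 19.45
ee_pos: [623.1, 20.5, 83.3]
tool_rot: [-180.0, -0.0, -180.0]
ft_force: [-2.7, -1.5, -0.7]
gripper_width: 0.4
grip_force: 1.2
time_s: 19.82
ee_pos: [636.8, 20.5, 83.3]
tool_rot: [-180.0, 0.0, -180.0]
ft_force: [-1.7, -2.1, -0.8]
gripper_width: 0.7
grip_force: 1.1
time_s: 20.08
ee_pos: [641.0, 20.5, 83.3]
tool_rot: [-180.0, 0.0, -180.0]
ft_force: [-2.2, -2.9, 0.6]
gripper_width: 0.4
grip_force: 1.1
```

Now slow steps until the hard stop.

```bash
R='x'; python3 -m pendant '[{"delta_pos":[-0.05,0,0],"twist":[0,0,0],"claw":1},{"delta_pos":[-0.05,0,0],"twist":[0,0,0],"claw":1},{"delta_pos":[-0.05,0,0],"twist":[0,0,0],"claw":1}]';python3 -m pendant '[{"delta_pos":[-0.04,0,0],"twist":[0,0,0],"claw":1},{"delta_pos":[-0.04,0,0],"twist":[0,0,0],"claw":1}]'
```

```text
time_s: 20.45
ee_pos: [647.0, 20.5, 83.3]
tool_rot: [-180.0, 0.0, -180.0]
ft_force: [-2.3, -2.0, -0.2]
gripper_width: 0.5
grip_force: 1.0
time_s: 20.7
ee_pos: [650.2, 20.5, 83.3]
tool_rot: [-180.0, 0.0, 180.0]
ft_force: [-2.1, -2.0, -0.3]
gripper_width: 0.0
grip_force: 1.0
```

```bash
python3 -m pendant '[{"delta_pos":[-0.03,0,0],"twist":[0,0,0],"claw":1},{"delta_pos":[-0.03,0,0],"twist":[0,0,0],"claw":1}]';python3 -m pendant '[{"delta_pos":[-0.03,0,0],"twist":[0,0,0],"claw":1},{"delta_pos":[-0.03,0,0],"twist":[0,0,0],"claw":1}]'
```

```text
time_s: 20.95
ee_pos: [652.6, 20.5, 83.3]
tool_rot: [-180.0, 0.0, -180.0]
ft_force: [-2.1, -1.6, 0.7]
gripper_width: 0.5
grip_force: 1.0
time_s: 21.2
ee_pos: [653.1, 20.5, 83.3]
tool_rot: [-180.0, -0.2, -180.0]
ft_force: [-7.6, -2.0, 5.2]
gripper_width: 0.3
grip_force: 4.1
```

```bash
python3 -m pendant '[{"delta_pos":[-0.03,0,0],"twist":[0,0,0],"claw":1},{"delta_pos":[0,0,0],"twist":[0,0,0],"claw":1}]'
```

```text
time_s: 21.45
ee_pos: [653.1, 20.5, 83.3]
tool_rot: [-180.0, -0.4, -180.0]
ft_force: [-9.9, -1.5, 6.1]
gripper_width: 0.5
grip_force: 4.9
```

The tray is against its stop. Next I'll retreat, lift, and cross over the door to its outer side.

```bash
python3 -m pendant '[{"delta_pos":[0.4,0,0],"twist":[0,0,0],"claw":1},{"delta_pos":[0.9,0,0],"twist":[0,0,0],"claw":1},{"delta_pos":[0,0,-0.75],"twist":[0,0,0],"claw":1},{"delta_pos":[0,0,-0.85],"twist":[0,0,0],"claw":1},{"delta_pos":[0.24,0.73,0],"twist":[0,0,0],"claw":1},{"delta_pos":[0.24,0.73,0],"twist":[0,0,0],"claw":1},{"delta_pos":[0.24,0.73,0],"twist":[0,0,0],"claw":1},{"delta_pos":[0.24,0.73,0],"twist":[0,0,0],"claw":1},{"delta_pos":[0.24,0.73,0],"twist":[0,0,0],"claw":1},{"delta_pos":[0.24,0.73,0],"twist":[0,0,0],"claw":1},{"delta_pos":[0.24,0.73,0],"twist":[0,0,0],"claw":1},{"delta_pos":[0.24,0.73,0],"twist":[0,0,0],"claw":1},{"delta_pos":[0.24,0.73,0],"twist":[0,0,0],"claw":1},{"delta_pos":[0.24,0.73,0],"twist":[0,0,0],"claw":1},{"delta_pos":[0,0,0],"twist":[0,0,0],"claw":1}]'
python3 - <<'E'
from h import *
from station import bot
t=bot.get_image("top");s=bot.get_image("side"); pickle.dump((s,t),open("s5.pkl","wb"))
for n,q in(("s",s),("t",t)):
  for k in("tray","bat","cup","door"): print(n,k,[(np.round(d["rect"]).tolist(),round(d["score"],2)) for d in bot.search_frame(q,k)[:2]])
# cup/handle: compare brown cup pixel prediction after 163 mm travel
p=s;print(proj(p,[[552+162,21,98],[552+162,21,38]]).round(0).tolist(), proj(t,[[552+162,21,98]]).round(0))
E
```

```text
time_s: 23.32
ee_pos: [508.0, 315.3, 147.8]
tool_rot: [179.9, 0.1, -179.8]
ft_force: [0.4, -0.7, 0.1]
gripper_width: 0.7
grip_force: 0.0
s tray [([320.0, 218.0, 47.0, 34.0], 0.58), ([320.0, 320.0, 24.0, 33.0], 0.52)]
s bat [([322.0, 214.0, 46.0, 41.0], 0.78)]
s cup [([423.0, 372.0, 28.0, 39.0], 0.85), ([346.0, 216.0, 14.0, 29.0], 0.75)]
s door [([225.0, 198.0, 85.0, 50.0], 0.66)]
t tray []
t bat [([296.0, 201.0, 65.0, 19.0], 0.58)]
t cup [([510.0, 270.0, 21.0, 17.0], 0.86), ([467.0, 242.0, 25.0, 18.0], 0.8)]
t door [([238.0, 211.0, 43.0, 85.0], 0.66)]
[[353.0, 223.0], [352.0, 240.0]] [[330. 193.]]
```

```bash
python3 -m pendant '[{"delta_pos":[0,0,0.6],"twist":[0,0,0],"claw":1},{"delta_pos":[0,0,0.6],"twist":[0,0,0],"claw":1},{"delta_pos":[0,0,0.58],"twist":[0,0,0],"claw":1},{"delta_pos":[0.55,-0.6,0],"twist":[0,0,0],"claw":1},{"delta_pos":[0.1,-0.22,0],"twist":[0,0,0],"claw":1},{"delta_pos":[0.1,-0.22,0],"twist":[0,0,0],"claw":1},{"delta_pos":[0.1,-0.22,0],"twist":[0,0,0],"claw":1}]'; python3 -m pendant '[{"delta_pos":[0.13,-0.22,0],"twist":[0,0,0],"claw":1},{"delta_pos":[0.13,-0.24,0],"twist":[0,0,0],"claw":1}]'
```

```text
time_s: 24.7
ee_pos: [475.0, 262.1, 76.9]
tool_rot: [179.9, 0.1, 180.0]
ft_force: [0.1, 0.6, -0.2]
gripper_width: 0.7
grip_force: 0.2
time_s: 24.95
ee_pos: [463.7, 243.3, 76.3]
tool_rot: [180.0, 0.0, -180.0]
ft_force: [0.4, 0.1, 0.3]
gripper_width: 0.4
grip_force: 0.2
```

```bash
python3 -m pendant '[{"delta_pos":[0.15,-0.28,0],"twist":[0,0,0],"claw":1},{"delta_pos":[0.15,-0.28,0],"twist":[0,0,0],"claw":1},{"delta_pos":[0.1,-0.42,0],"twist":[0,0,0],"claw":1},{"delta_pos":[0.1,-0.42,0],"twist":[0,0,0],"claw":1},{"delta_pos":[0.1,-0.42,0],"twist":[0,0,0],"claw":1}]'
python3 - <<'E'
from h import *
from station import bot
t=bot.get_image("top");s=bot.get_image("side"); pickle.dump((s,t),open("s6.pkl","wb"))
for n,q in(("s",s),("t",t)):
  for k in("door","door_push"): print(n,k,[(np.round(d["rect"]).tolist(),round(d["score"],2)) for d in bot.search_frame(q,k)[:2]])
for th in(70,80,85,90,100,114):
  a=np.radians(th);u=np.array([-np.sin(a),-np.cos(a)]);n=np.array([-np.cos(a),np.sin(a)]);H=np.array([637,150.8])
  X=[[*(H+r*u+w*n),z] for r in(5,250) for w in(10,24) for z in(4,138)]
  print(th,[np.r_[proj(q,X).min(0),np.ptp(proj(q,X),axis=0)].round().tolist() for q in(s,t)])
E
```

```text
time_s: 25.58
ee_pos: [439.4, 169.6, 76.0]
tool_rot: [-180.0, -0.0, 180.0]
ft_force: [0.8, 0.2, 0.4]
gripper_width: 0.4
grip_force: 0.2
s door [([241.0, 198.0, 67.0, 71.0], 0.92)]
s door_push [([240.0, 205.0, 68.0, 62.0], 0.65)]
t door [([273.0, 217.0, 13.0, 89.0], 0.53)]
t door_push [([272.0, 214.0, 13.0, 93.0], 0.67)]
70 [[249.0, 201.0, 56.0, 75.0], [276.0, 219.0, 34.0, 88.0]]
80 [[240.0, 201.0, 66.0, 69.0], [275.0, 218.0, 21.0, 91.0]]
85 [[236.0, 200.0, 70.0, 66.0], [275.0, 218.0, 13.0, 91.0]]
90 [[233.0, 200.0, 73.0, 63.0], [272.0, 217.0, 11.0, 91.0]]
100 [[228.0, 200.0, 77.0, 57.0], [256.0, 216.0, 27.0, 91.0]]
114 [[227.0, 199.0, 80.0, 47.0], [236.0, 214.0, 47.0, 86.0]]
```

```bash
python3 -m pendant '[{"delta_pos":[-0.01,-0.43,0],"twist":[0,0,0],"claw":1},{"delta_pos":[-0.01,-0.43,0],"twist":[0,0,0],"claw":1},{"delta_pos":[-0.02,-0.43,0],"twist":[0,0,0],"claw":1},{"delta_pos":[-0.12,-0.41,0],"twist":[0,0,0],"claw":1},{"delta_pos":[-0.12,-0.41,0],"twist":[0,0,0],"claw":1},{"delta_pos":[-0.13,-0.41,0],"twist":[0,0,0],"claw":1},{"delta_pos":[-0.23,-0.37,0],"twist":[0,0,0],"claw":1},{"delta_pos":[-0.23,-0.37,0],"twist":[0,0,0],"claw":1},{"delta_pos":[-0.23,-0.37,0],"twist":[0,0,0],"claw":1},{"delta_pos":[-0.31,-0.3,0],"twist":[0,0,0],"claw":1},{"delta_pos":[-0.31,-0.3,0],"twist":[0,0,0],"claw":1},{"delta_pos":[-0.31,-0.3,0],"twist":[0,0,0],"claw":1},{"delta_pos":[-0.18,-0.11,0],"twist":[0,0,0],"claw":1},{"delta_pos":[-0.18,-0.11,0],"twist":[0,0,0],"claw":1},{"delta_pos":[-0.18,-0.11,0],"twist":[0,0,0],"claw":1}]'
python3 - <<'E'
from h import *
from station import bot
t=bot.get_image("top");s=bot.get_image("side"); pickle.dump((s,t),open("s7.pkl","wb"))
for n,q in(("s",s),("t",t)):
  for k in("door","door_push"): print(n,k,[(np.round(d["rect"]).tolist(),round(d["score"],2)) for d in bot.search_frame(q,k)[:2]])
for th in(0,5,10,15,20,25,30,40):
  a=np.radians(th);u=np.array([-np.sin(a),-np.cos(a)]);n=np.array([-np.cos(a),np.sin(a)]);H=np.array([637,150.8])
  X=[[*(H+r*u+w*n),z] for r in(5,250) for w in(10,24) for z in(4,138)]
  print(th,[np.r_[proj(q,X).min(0),np.ptp(proj(q,X),axis=0)].round().tolist() for q in(s,t)])
E
```

```text
time_s: 27.75
ee_pos: [542.7, -23.4, 75.9]
tool_rot: [180.0, -0.0, -180.0]
ft_force: [-0.1, 0.5, -0.1]
gripper_width: 0.5
grip_force: 0.2
s door [([302.0, 205.0, 31.0, 78.0], 0.79)]
s door_push [([140.0, 204.0, 75.0, 36.0], 0.69), ([304.0, 220.0, 30.0, 63.0], 0.6)]
t door [([278.0, 216.0, 81.0, 43.0], 0.87)]
t door_push [([282.0, 217.0, 52.0, 31.0], 0.63)]
0 [[303.0, 204.0, 55.0, 75.0], [285.0, 219.0, 88.0, 15.0]]
5 [[302.0, 204.0, 49.0, 77.0], [284.0, 219.0, 88.0, 22.0]]
10 [[302.0, 204.0, 42.0, 79.0], [283.0, 220.0, 88.0, 29.0]]
15 [[301.0, 204.0, 35.0, 80.0], [283.0, 220.0, 86.0, 36.0]]
20 [[301.0, 204.0, 28.0, 82.0], [282.0, 220.0, 85.0, 43.0]]
25 [[301.0, 204.0, 20.0, 82.0], [281.0, 220.0, 82.0, 49.0]]
30 [[300.0, 204.0, 12.0, 83.0], [280.0, 220.0, 79.0, 55.0]]
40 [[291.0, 203.0, 14.0, 83.0], [279.0, 220.0, 70.0, 66.0]]
```

```bash
python3 -m pendant '[{"delta_pos":[-0.18,-0.08,0],"twist":[0,0,0],"claw":1},{"delta_pos":[-0.15,-0.06,0],"twist":[0,0,0],"claw":1},{"delta_pos":[-0.12,-0.05,0],"twist":[0,0,0],"claw":1}]'; python3 -m pendant '[{"delta_pos":[-0.1,-0.03,0],"twist":[0,0,0],"claw":1},{"delta_pos":[-0.1,-0.03,0],"twist":[0,0,0],"claw":1}]'; python3 -m pendant '[{"delta_pos":[-0.08,-0.02,0],"twist":[0,0,0],"claw":1},{"delta_pos":[-0.08,-0.02,0],"twist":[0,0,0],"claw":1}]'
```

```text
time_s: 28.42
ee_pos: [561.1, -31.3, 76.1]
tool_rot: [-180.0, 0.0, -180.0]
ft_force: [0.2, 0.5, 0.4]
gripper_width: 0.5
grip_force: 0.2
time_s: 28.68
ee_pos: [568.7, -33.7, 76.0]
tool_rot: [-180.0, -0.0, 180.0]
ft_force: [-0.1, -0.1, -0.6]
gripper_width: 0.4
grip_force: 0.2
time_s: 28.92
ee_pos: [575.0, -35.1, 76.0]
tool_rot: [-180.0, -0.0, -180.0]
ft_force: [-0.9, 0.3, -0.2]
gripper_width: 0.2
grip_force: 0.2
```

Seal and latch are close, so I'll go in steps of 2 mm per row or less and read the force.

```bash
python3 -m pendant '[{"delta_pos":[-0.05,-0.01,0],"twist":[0,0,0],"claw":1},{"delta_pos":[-0.05,-0.01,0],"twist":[0,0,0],"claw":1}]'; python3 -m pendant '[{"delta_pos":[-0.05,-0.01,0],"twist":[0,0,0],"claw":1},{"delta_pos":[-0.05,-0.01,0],"twist":[0,0,0],"claw":1}]'; python3 -m pendant '[{"delta_pos":[-0.05,-0.01,0],"twist":[0,0,0],"claw":1},{"delta_pos":[-0.05,-0.01,0],"twist":[0,0,0],"claw":1}]'
```

```text
time_s: 29.18
ee_pos: [578.5, -35.8, 75.9]
tool_rot: [180.0, -0.1, -180.0]
ft_force: [-1.5, -0.8, 1.1]
gripper_width: 0.5
grip_force: 0.8
time_s: 29.42
ee_pos: [582.5, -36.8, 75.9]
tool_rot: [-180.0, -0.1, -180.0]
ft_force: [-1.7, -0.4, 0.3]
gripper_width: 0.5
grip_force: 1.0
time_s: 29.68
ee_pos: [586.6, -37.6, 75.9]
tool_rot: [-180.0, -0.0, -180.0]
ft_force: [-3.0, -1.2, -0.3]
gripper_width: 0.3
grip_force: 1.3
```

```bash
python3 -m pendant '[{"delta_pos":[-0.05,-0.01,0],"twist":[0,0,0],"claw":1}]'; python3 -m pendant '[{"delta_pos":[-0.04,-0.01,0],"twist":[0,0,0],"claw":1}]'; python3 -m pendant '[{"delta_pos":[-0.04,0,0],"twist":[0,0,0],"claw":1}]'; python3 -m pendant '[{"delta_pos":[-0.04,0,0],"twist":[0,0,0],"claw":1}]'
```

```text
time_s: 29.8
ee_pos: [588.6, -38.0, 75.8]
tool_rot: [-180.0, -0.1, 180.0]
ft_force: [-3.4, -1.3, 0.4]
gripper_width: 0.9
grip_force: 1.4
time_s: 29.92
ee_pos: [590.2, -38.3, 75.8]
tool_rot: [180.0, -0.0, -180.0]
ft_force: [-2.6, -1.0, -0.3]
gripper_width: 0.3
grip_force: 1.5
time_s: 30.05
ee_pos: [591.8, -38.4, 75.9]
tool_rot: [-180.0, -0.0, 180.0]
ft_force: [-3.0, -1.8, -0.7]
gripper_width: 0.5
grip_force: 1.6
time_s: 30.18
ee_pos: [593.5, -38.3, 75.9]
tool_rot: [-180.0, -0.0, -180.0]
ft_force: [-4.3, -2.2, -0.1]
gripper_width: 0.6
grip_force: 1.7
```

```bash
for i in 1; do python3 -m pendant '[{"delta_pos":[-0.03,0,0],"twist":[0,0,0],"claw":1}]'; python3 -m pendant '[{"delta_pos":[-0.03,0,0],"twist":[0,0,0],"claw":1}]'; python3 -m pendant '[{"delta_pos":[-0.03,0,0],"twist":[0,0,0],"claw":1}]'; python3 -m pendant '[{"delta_pos":[-0.03,0,0],"twist":[0,0,0],"claw":1}]'; done | grep -E "ee_pos|ft_f"
```

```text
ee_pos: [593.9, -38.4, 75.8]
ft_force: [-7.1, -1.5, 1.3]
ee_pos: [594.0, -38.2, 75.7]
ft_force: [-8.9, -1.4, 2.8]
ee_pos: [594.6, -38.2, 75.6]
ft_force: [-9.8, -1.2, 2.3]
ee_pos: [595.4, -38.2, 75.5]
ft_force: [-11.1, -2.0, 4.0]
```

```bash
{ python3 -m pendant '[{"delta_pos":[-0.025,0,0],"twist":[0,0,0],"claw":1}]'; python3 -m pendant '[{"delta_pos":[-0.025,0,0],"twist":[0,0,0],"claw":1}]'; python3 -m pendant '[{"delta_pos":[-0.025,0,0],"twist":[0,0,0],"claw":1}]'; } | grep -E "ee_pos|ft_f"
```

```text
ee_pos: [596.1, -38.3, 75.4]
ft_force: [-10.5, -1.1, 3.4]
ee_pos: [596.9, -38.3, 75.4]
ft_force: [-10.6, -1.6, 4.3]
ee_pos: [597.6, -38.3, 75.3]
ft_force: [-12.0, -1.7, 4.5]
```

```bash
{ python3 -m pendant '[{"delta_pos":[-0.025,0,0],"twist":[0,0,0],"claw":1}]'; python3 -m pendant '[{"delta_pos":[-0.025,0,0],"twist":[0,0,0],"claw":1}]'; python3 -m pendant '[{"delta_pos":[-0.025,0,0],"twist":[0,0,0],"claw":1}]'; } | grep -E "ee_pos|ft_f"
```

```text
ee_pos: [598.3, -38.3, 75.2]
ft_force: [-11.5, -0.4, 3.5]
ee_pos: [600.3, -38.7, 75.3]
ft_force: [-8.5, -3.0, 1.3]
ee_pos: [602.7, -38.6, 75.3]
ft_force: [-4.8, -1.0, -0.1]
```

```bash
{ python3 -m pendant '[{"delta_pos":[-0.015,0,0],"twist":[0,0,0],"claw":1}]'; python3 -m pendant '[{"delta_pos":[-0.015,0,0],"twist":[0,0,0],"claw":1}]';python3 -m pendant '[{"delta_pos":[-0.01,0,0],"twist":[0,0,0],"claw":1}]'; } | grep -E "ee_pos|ft_f"
```

```text
ee_pos: [605.5, -38.1, 75.9]
ft_force: [-1.7, -0.7, -0.8]
ee_pos: [605.5, -38.1, 76.0]
ft_force: [-5.2, -0.5, 0.8]
ee_pos: [605.6, -38.1, 76.0]
ft_force: [-5.4, -0.8, -0.2]
```

```bash
{ python3 -m pendant '[{"delta_pos":[-0.02,0,0],"twist":[0,0,0],"claw":1}]'; python3 -m pendant '[{"delta_pos":[-0.015,0,0],"twist":[0,0,0],"claw":1}]'; python3 -m pendant '[{"delta_pos":[0.05,0,0],"twist":[0,0,0],"claw":1}]';python3 -m pendant '[{"delta_pos":[0.05,0,0],"twist":[0,0,0],"claw":1}]';python3 -m pendant '[{"delta_pos":[0.05,0,0],"twist":[0,0,0],"claw":1}]';python3 -m pendant '[{"delta_pos":[0.05,0,0],"twist":[0,0,0],"claw":1}]'; } | grep -E "ee_pos|ft_f"
```

```text
ee_pos: [606.4, -38.3, 76.0]
ft_force: [-4.7, -2.0, 0.1]
ee_pos: [606.9, -38.3, 76.0]
ft_force: [-5.2, -0.1, 0.9]
ee_pos: [605.4, -38.1, 76.0]
ft_force: [-4.4, -0.7, -1.2]
ee_pos: [605.2, -38.2, 76.7]
ft_force: [0.4, 0.1, -0.7]
ee_pos: [603.2, -38.4, 77.0]
ft_force: [0.5, -1.5, -0.1]
ee_pos: [600.4, -38.3, 76.7]
ft_force: [0.5, 1.8, -0.8]
```

The contact force drops to zero at about 605 and the door doesn't follow back, so the latch holds. I'll retreat and check it numerically.

```bash
python3 -m pendant '[{"delta_pos":[0.4,0,0],"twist":[0,0,0],"claw":1},{"delta_pos":[0.8,0,0],"twist":[0,0,0],"claw":1},{"delta_pos":[0.8,0,-0.3],"twist":[0,0,0],"claw":1},{"delta_pos":[0.8,-0.4,-0.7],"twist":[0,0,0],"claw":1},{"delta_pos":[0.3,-0.8,-0.7],"twist":[0,0,0],"claw":1},{"delta_pos":[0.2,-0.8,-0.3],"twist":[0,0,0],"claw":1},{"delta_pos":[0,0,0],"twist":[0,0,0],"claw":1},{"delta_pos":[0,0,0],"twist":[0,0,0],"claw":1}]'
python3 - <<'E'
from h import *
from station import bot
t=bot.get_image("top");s=bot.get_image("side")
for n,q in(("s",s),("t",t)):
  for k in("door","cup"): print(n,k,[(np.round(d["rect"]).tolist(),round(d["score"],2)) for d in bot.search_frame(q,k)[:3]])
# door top: dark red-brown pixels inside predicted strip; per-column row centre
hsv=cv2.cvtColor(t["color"],cv2.COLOR_BGR2HSV).astype(int)
H=np.array([637,150.8])
def tops(th):
  a=np.radians(th);u=np.array([-np.sin(a),-np.cos(a)]);n=np.array([-np.cos(a),np.sin(a)])
  return proj(t,[[*(H+r*u+17*n),138] for r in(30,230)]).round(1).tolist()
for th in(0,2,4,6):print(th,tops(th))
b=t["color"].astype(int)
for c in(300,325,350,360):
  r=b[205:235,c]; m=(r[:,2]-r[:,0]>35)&(r[:,1]<95); print(c,(np.nonzero(m)[0]+205).tolist(), r[::3].tolist() if c==350 else "")
E
```

```text
time_s: 33.55
ee_pos: [467.4, -117.7, 155.7]
tool_rot: [180.0, 0.0, 180.0]
ft_force: [0.1, -1.0, 0.5]
gripper_width: 0.6
grip_force: 0.0
s door [([303.0, 214.0, 57.0, 64.0], 0.92)]
s cup [([423.0, 371.0, 25.0, 38.0], 0.87), ([412.0, 329.0, 24.0, 25.0], 0.59), ([347.0, 217.0, 17.0, 19.0], 0.46)]
t door [([280.0, 216.0, 92.0, 21.0], 0.57)]
t cup [([469.0, 241.0, 23.0, 17.0], 0.9), ([508.0, 272.0, 20.0, 19.0], 0.88)]
0 [[294.0, 221.9], [365.9, 222.9]]
2 [[293.7, 222.2], [365.6, 225.7]]
4 [[293.5, 222.6], [365.2, 228.5]]
6 [[293.2, 222.9], [364.8, 231.3]]
300 [210, 211, 212, 213, 214, 215, 216, 223, 224, 225, 226, 227, 228, 229, 230, 231, 232] 
325 [207, 208, 212, 213, 214, 215, 216, 217, 223, 224, 227, 228, 229, 230, 231, 232] 
350 [214, 215, 216, 226, 227, 228, 229, 232, 233] [[92, 124, 146], [125, 169, 196], [140, 186, 217], [54, 82, 122], [68, 96, 121], [78, 119, 170], [70, 123, 176], [34, 84, 110], [23, 50, 67], [28, 45, 69]]
360 [226, 227, 228]
```

```bash
python3 -c "
from station import bot
print(bot.sign_off())"
```

```text
the job is handed in; nothing more can be done
None
```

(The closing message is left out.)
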